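# Load the battery box and hold its sprung cover shut

## Task

Stand the loose battery cell, button end up, all the way down in the empty round well of the battery box while its cover is open. Then bring the cover down, turn the wing bar of its quarter-turn fastener until the bar lines up with the two index marks beside it so that its key can enter the slot, and press the cover flat against the box. The cover springs up when it is let go, so finish while still pressing it fully shut; leave the timer, the charger and the paste tub where they are.

Things in the scene. Friction and masses are not known exactly. Their poses are not given: they have to be found in the camera images.
- battery_box: black battery box fixed to the desk, 120 (its x) x 130 (its y) x 78 mm high, 20 mm wide 6 mm high flanges on both y sides. Origin: centre of underside; z up, front = -x. In its flat top: two round wells 60 mm apart in y (the one at -y is already full) and a 9 x 34 mm key slot, long along y, 38 mm in front of the centre
- well_mouth (a point): centre of the mouth of the EMPTY well, in the plane of the box's top (78 mm above the desk); box frame [18, 30, 78] mm. The well is 31 mm in diameter and 68 mm deep, so a cell in it ends 3 mm below the box's top
- well_floor (a point): centre of the floor of the empty well, 10 mm above the desk
- cell: loose grey battery cell, 26 mm in diameter, 65 mm tall, about 90 g, standing on the desk with its steel button end up. Origin: centre of its lower end; z along the cell to the button end
- cover (a joint): hinge angle of the cover, rad: 0 = flat on the box, 2.0 = fully open, leaning back past upright, about as it starts. Damped: beyond 1.57 it falls open, below 1.57 it sinks shut slowly (1 to 5 s) by its weight. Fastener not aligned: its key lands on the strike plate and stops the cover at about 0.10. Aligned: it rests on two spring pins at about 0.037; about 6 N on the fastener then brings it to 0
- cover_edge (a point): middle of the free edge of the grey cover, half way through its thickness. The cover is 124 mm from hinge to free edge, 134 mm wide, 8 mm thick, about 190 g with its fastener. Two steel spring pins in the box's top (54 mm in front of its centre, 52 mm to either side) stand 5 mm up under this edge and push the cover open
- cover_hinge (a point): middle of the hinge line of the cover, along the box's y, on the cover's underside: box frame [60, 0, 78] mm
- fastener (a joint): angle of the quarter-turn fastener about the cover's outward normal, rad, counter-clockwise positive seen from outside (above when shut). 0 = aligned: wing bar along the box's y, pointing at the two white index marks, key fits the slot (within about 0.2). Starts 0.8 to 1.5; turns between -1.75 and 1.75 with a friction of 0.03 N m and stays where left
- fastener_grip (a point): grip point inside the wing bar, on the fastener's axis, 98 mm from the hinge, midway across the cover, 18 mm above its outer face. The steel bar is 10 mm thick, 34 mm long and stands 4 to 28 mm above the cover's outer face on a 30 mm disc; the frame turns with it: y along the bar, x across its thickness, z outward
- fastener_top (a point): middle of the top of the wing bar, 10 mm above fastener_grip along the axis; a good place to press the cover shut
- timer: small grey digital timer, 42 x 62 x 17 mm, origin at the centre of its underside; a bystander, not to be moved
- charger: white phone charger, 30 x 60 x 24 mm, origin at the centre of its underside; a bystander, not to be moved
- tub: cream round paste tub, 45 mm in diameter, 16 mm high, origin at the centre of its underside; a bystander, not to be moved

How it is judged:
By the outcome, as a careful person would: the job done as asked, in the order asked, and still so for the second after the job is handed in, while the arm keeps its last pose, push and grip.
It also fails if it takes over 61 s, if anything falls off the work surface, if the arm or the gripper's body presses on something with over 40 N, if the wrist force passes 120 N, or if a joint passes its speed limit or range.

## Robot

A 6-joint arm with a two-finger parallel gripper is mounted at the origin on a cart in front of the work surface, level with it; the furniture and walls round the work are solid. World frame = base frame: x ahead of the robot, y to its left, z up, the work surface at z = 0. Lengths are in mm, angles in rad, forces in N, time in s.
With the tool pointing down it reaches from about 275 to 1000 mm from the base axis. Payload 8.4 kg.
Tool frame: the origin (TCP) lies on the centre line of the jaws, within the pads' length; the fingertips stand r.tip_reach ahead of it and the grasp point (between the pads) lies 11 mm behind it (r.tip_reach is the distance from the TCP to the fingertips, in mm); z points along the fingers, y is the line along which they close (so a half turn about z gives the same grasp; the last joint's range is limited). The gripper opens to 85 mm and grips with 20 to 120 N. Pads are 22 mm wide; open, the fingers measure 114 mm over their backs; the gripper's body (76 mm by 85 mm) begins 54 mm behind the grasp point. The pads swing forward as they close: fully open they stand 13 mm farther back than shut.
Start: joints at [-1.192, 0.353, 1.633, -0, 1.155, -0.002], TCP at [232.288, -580.233, 239.281] pointing down, gripper open.
Joint ranges: [-2.63, 2.63], [-0.92, 2.1], [0.06, 2.66], [-1.3, 4.44], [0, 2.69], [-3.02, 3.02]. Speed limits (rad/s): [2.22, 2.22, 2.79, 3.14, 3.14, 3.14].

## Interface

Orientations are given as [roll, pitch, yaw] about the fixed x, y, z axes, in that order (R = Rz(yaw) Ry(pitch) Rx(roll)).
In Python, from rig import r gives the robot as it stands.
- The arm moves only by the tool carry_out, never from a script. Its argument "targets" is a list of rows, each an object with "dp": the shift along the tool's x, y, z in mm, a list of three; "yaw": the turn about the tool's z in degrees. A call has 1 to 12 rows; each row is the pose to reach, as a shift and turn from the pose commanded when the call began, along the tool's axes at that moment; what a row does not reach only later rows make up. A row lasts 1/8 s, in which the tool goes at most 62.5 mm and 10.7 degrees, less where a joint would pass 70% of its speed; a pose out of reach is approached as far as the arm can. A call with a gripper value outside its range is refused whole. "fingers" is the opening, from -1 (shut) to 1 (fully open), so that 0 is half open, set as the call begins (left out, the last holds). The fingers move at their own pace and stop on an object; "grip_force" is the grip in N (left out, the last holds). Time passes only in rows, so rows that repeat a pose let the fingers close. It gives the time, the measured TCP pose, the force, the opening and the grip force at its end, in the units of the state.
- r.sense(): the state, without advancing time (a new reading comes with each control period).
- r.grab_frame(name): name is "scene" or "top" or "wrist"; returns the picture (400x640x3 uint8, red, green, blue); there is no depth.
- r.get_calibration(name): a dict with "fx", "fy", "cx", "cy" (pixels), "rvec" (rotation vector, rad) and "tvec" (3), from world to camera coordinates, as OpenCV has them. Camera axes: x right, y down, z forward; pixel columns grow to the right and rows downward; lengths in mm; the calibration is good to about 2 mm. A picture is of the moment at which its call begins: read the wrist's pose just before it. get_calibration takes no time and is no camera call; for the wrist camera it gives the pose at the moment of the call.
- r.sign_off(): hands the job in; it is judged then, once.
The state is a dict: "clock": time; "qpos": joint angles; "qvel": joint speeds; "joint_efforts": joint torques, N m; "eef_pos": TCP position; "tcp_rot": TCP orientation; "contact_force": force on the tool from outside, world axes, zero at the start; "wrist_torque": the same for the moment, N m; "opening": opening from 0.0 (shut) to 1.0 (fully open); "grasp_force": force on a finger pad.
Only numpy, scipy, OpenCV 4.12 (cv2) and the standard library are available. Lean on these libraries where they do the work, as an engineer would, in place of code of your own. Each camera call takes 0.05 s, during which the arm holds its last target. There are 200 camera calls.

## Working session

There is one attempt and no reset: what is moved stays moved. The work goes in short steps, Python scripts to look and compute and a tool call to move; the robot and the scene stay as the last step left them, time stands still between calls to the robot, and variables do not carry over. Pictures are saved under pics/ and viewed, at most 10 in all, crops included, and the job is handed in when it is done.

Besides the shell and the picture viewer there is one more tool, called in YAML: its name, and indented under it one key for each argument. carry_out: Moves the arm, as the interface text tells. Its arguments: {"type":"object","properties":{"targets":{"type":"array","items":{"type":"object","properties":{"dp":{"type":"array","items":{"type":"number"}},"yaw":{"type":"number"}}}},"fingers":{"type":"number"},"grip_force":{"type":"number"}},"required":["targets"]}

```bash
mkdir -p pics; cat > h.py <<'E'
import numpy as np, cv2
from scipy.spatial.transform import Rotation as R
from rig import r
def snap(n,f):
    c=r.get_calibration(n); im=r.grab_frame(n); cv2.imwrite(f'pics/{f}.png',im[:,:,::-1]); return im,c
def ray(c,u,v):
    M=cv2.Rodrigues(np.array(c['rvec'],float))[0]; t=np.array(c['tvec'],float).ravel()
    d=M.T@np.array([(u-c['cx'])/c['fx'],(v-c['cy'])/c['fy'],1.]); return -M.T@t,d
def onz(c,u,v,z):
    o,d=ray(c,u,v); return o+d*(z-o[2])/d[2]
def proj(c,P):
    M=cv2.Rodrigues(np.array(c['rvec'],float))[0]; q=M@np.array(P,float)+np.array(c['tvec'],float).ravel()
    return np.array([c['fx']*q[0]/q[2]+c['cx'],c['fy']*q[1]/q[2]+c['cy']])
E
python3 - <<'E'
from h import *
import json
a,c=snap('scene','s0'); b,d=snap('top','t0')
print(c,d,r.tip_reach); print(r.sense())
E
```

```text
{'fx': 462.4981142956803, 'fy': 462.4981142956803, 'cx': 312.2492701541042, 'cy': 206.61158052483194, 'rvec': array([ 0.86858007, -2.22307369,  1.39300944]), 'tvec': array([383.98515521, 241.95521845, 980.50784025])} {'fx': 361.8637220465071, 'fy': 361.8637220465071, 'cx': 322.9705558885474, 'cy': 200.62165696264822, 'rvec': array([ 2.1378835 , -2.08616708,  0.20269832]), 'tvec': array([ -37.94660164,  554.98057435, 1179.88653231])} 8.0
{'clock': 0.1, 'qpos': array([-1.19240064e+00,  3.53576763e-01,  1.63405394e+00, -3.54078737e-05,
        1.15516767e+00, -2.39989654e-03]), 'qvel': array([ 0.00082594, -0.00078761, -0.00043348,  0.00046009, -0.00048641,
        0.00052166]), 'joint_efforts': array([-1.86500860e-03, -6.06358767e+01, -3.42824864e+01, -1.34959678e-04,
        4.12564783e-03,  5.70020431e-08]), 'eef_pos': array([ 232.12805563, -579.86016088,  238.64055567]), 'tcp_rot': array([-3.14038686e+00,  2.94824008e-05,  3.80809922e-01]), 'contact_force': array([-0.50533507,  0.49818729,  0.29984011]), 'wrist_torque': array([ 0.02250159, -0.06691616, -0.01578454]), 'grasp_force': 0.0, 'opening': 1.000311316023068}
```

View pics/s0.png

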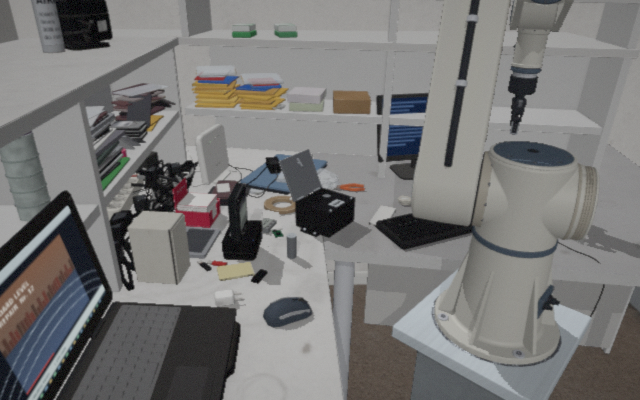

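View pics/t0.png

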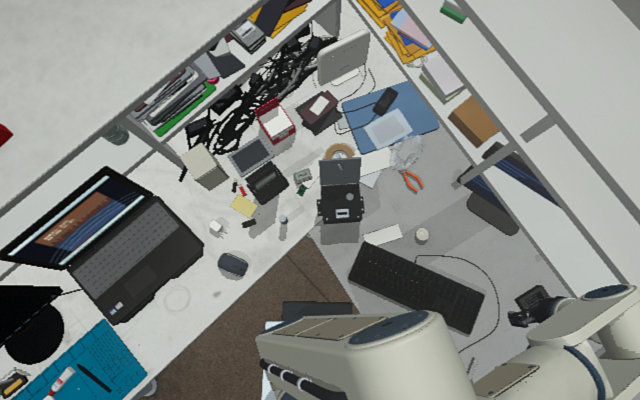

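The scene view shows the box at (325,210) with its cover leaning back, and the cell at (292,245). In the top view the box is at (340,203), the cell at (283,222), and the tub at (421,235). I'll enlarge both.

```bash
python3 - <<'E'
from h import *
a=cv2.imread('pics/t0.png')[140:260,260:440]; b=cv2.imread('pics/s0.png')[140:265,260:380]
A=cv2.resize(a,None,fx=4.4,fy=4.4,interpolation=cv2.INTER_CUBIC)
cv2.imwrite('pics/t0c.png',A)
cv2.imwrite('pics/s0c.png',cv2.resize(b,None,fx=4.5,fy=4.5,interpolation=cv2.INTER_CUBIC))
d=r.get_calibration('top'); c=r.get_calibration('scene')
print(onz(d,283,222,30),onz(d,340,203,78),onz(c,292,258,0))
E
```

```text
[482.46886999 111.82568365  30.        ] [544.44814639 -81.76826322  78.        ] [484.63083895 116.15838525   0.        ]
```

View pics/t0c.png

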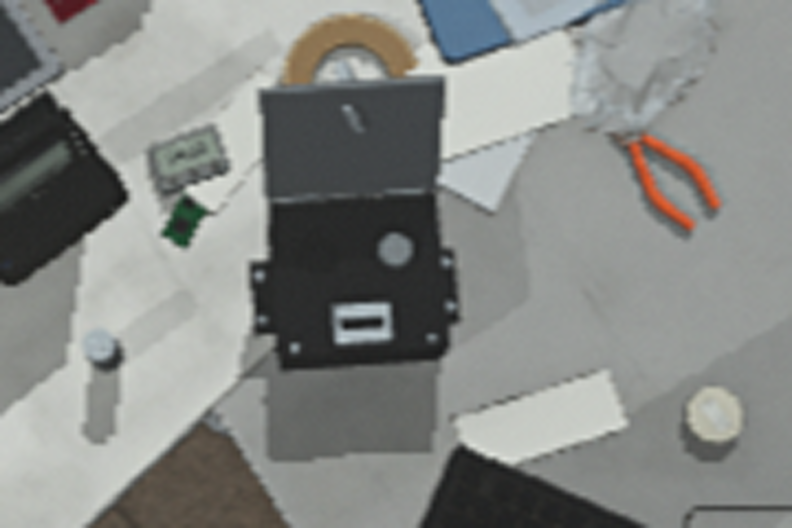

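View pics/s0c.png

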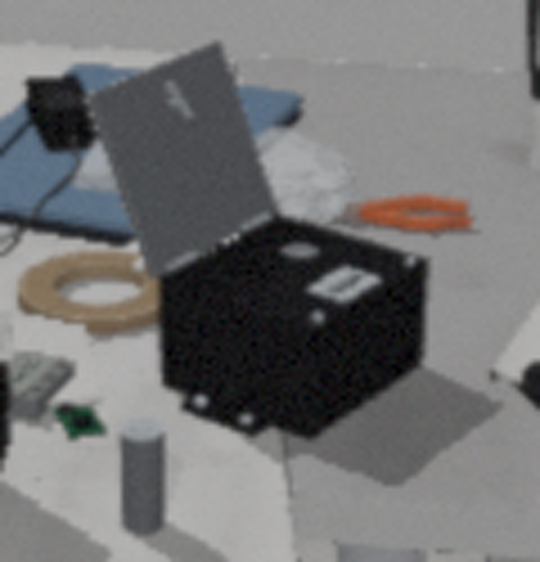

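The top crop shows the slot at (362,323), the full well at (395,249), the pins at (294,347) and (432,338), and the cell top at (102,347). The scene crop shows the slot at (346,284), the full well at (299,250), the pins at (317,317) and (411,262), and the cell from its top (143,430) to its base (143,528). I'll fit the box pose from these.

```bash
python3 - <<'E'
from h import *
from scipy.optimize import least_squares
d=r.get_calibration('top'); c=r.get_calibration('scene')
T=lambda p:np.array(p)/4.4+[260,140]-.4
S=lambda p:np.array(p)/4.5+[260,140]-.4
B=[(-38,0,78),(18,-30,75),(-54,52,83),(-54,-52,83)]
ob=[(d,T(p),b) for p,b in zip([(362,323),(395,249),(294,347),(432,338)],B)]+[(c,S(p),b) for p,b in zip([(346,284),(299,250),(317,317),(411,262)],B)]
W=lambda x,b:np.array([x[0],x[1],0])+R.from_euler('z',x[2]).apply(b)
f=lambda x:np.concatenate([proj(k,W(x,b))-p for k,p,b in ob])
s=least_squares(f,[550,-80,0]); print(s.x,f(s.x).round(1))
print('well',W(s.x,(18,30,78)),'hinge',W(s.x,(60,0,78)))
print('top only', least_squares(lambda x:f(x)[:8],[550,-80,0]).x,'scene', least_squares(lambda x:f(x)[8:],[550,-80,0]).x)
g=lambda x:np.concatenate([proj(d,[*x,65])-T((102,345)),proj(c,[*x,65])-S((143,430)),])
q=least_squares(g,[480,110]);print('cell',q.x,g(q.x))
# hypothetical cover angle check
for th in (1.8,1.9,2.0,2.1):
  for y in (67,-67):
    P=W(s.x,(60-124*np.cos(th),y,78+124*np.sin(th))); print(th,((proj(d,P)-[260,140])*4.4).round(),((proj(c,P)-[260,140])*4.5).round())
cw=r.get_calibration('wrist');print(cw)
s_=r.sense();Rt=R.from_euler('xyz',s_['tcp_rot']);Mw=cv2.Rodrigues(cw['rvec'])[0];print('cam in tool',Rt.inv().apply(-Mw.T@cw['tvec']-s_['eef_pos']), (Mw@Rt.as_matrix()).round(2))
E
```

```text
[ 5.47885662e+02 -8.48702531e+01  8.67433482e-02] [-0.1  0.2  0.   0.2  0.1  0.2  0.1  0.3 -0.5  0.3  0.1  0.3 -0.1 -0.6
 -0.1 -0.9]
well [563.21894704 -53.42362552  78.        ] hinge [607.66007173 -79.67217665  78.        ]
top only [ 5.48670882e+02 -8.47496206e+01  8.83348458e-02] scene [ 5.46451978e+02 -8.39001579e+01  8.48825438e-02]
cell [490.71732482 110.58449771] [-0.49166626  0.09416647  0.1888781  -0.65820451]
1.8 [259. 121.] [117.  88.]
1.8 [450. 109.] [248.  33.]
1.9 [258. 106.] [102.  89.]
1.9 [448.  95.] [234.  35.]
2.0 [257.  93.] [89. 92.]
2.0 [446.  81.] [220.  38.]
2.1 [256.  80.] [75. 97.]
2.1 [444.  69.] [207.  42.]
{'fx': 277.6423297728623, 'fy': 277.6423297728623, 'cx': 316.0717097382119, 'cy': 202.3931397166262, 'rvec': array([-2.36528378,  1.6008722 ,  0.27171723]), 'tvec': array([-624.04832819,  -41.78140657,  383.58843825])}
cam in tool [  85.11854379    0.47795597 -135.73713514] [[-0.    1.    0.  ]
 [-0.95  0.   -0.33]
 [-0.33 -0.    0.95]]
```

```bash
cat >> h.py <<'E'
def go(x,y,z,yaw,ref=None):
    s=r.sense(); p=s['eef_pos'] if ref is None else np.array(ref[:3]); a=s['tcp_rot'] if ref is None else [np.pi,0,ref[3]]
    q=R.from_euler('xyz',a); dp=q.inv().apply(np.array([x,y,z])-p)
    w=(np.degrees(a[2]-yaw)+180)%360-180
    print('at',s['clock'],p.round(1),round(a[2],3),'dp',dp.round(1),'yaw',round(w,1))
E
python3 - <<'E'
from h import *
go(491,111,170,np.pi+.087)
E
```

```text
at 0.1 [ 232.1 -579.9  238.6] 0.381 dp [ 497.1 -545.1   69.3] yaw -163.2
```

carry_out:
  targets:
    - {"dp": [20, -22, 0], "yaw": -8}
    - {"dp": [60, -66, 3], "yaw": -18}
    - {"dp": [100, -110, 8], "yaw": -28}
    - {"dp": [141, -154, 13], "yaw": -38}
    - {"dp": [182, -199, 18], "yaw": -48}
    - {"dp": [223, -244, 23], "yaw": -58}
    - {"dp": [264, -289, 28], "yaw": -68}
    - {"dp": [305, -334, 33], "yaw": -78}
    - {"dp": [346, -379, 38], "yaw": -88}
    - {"dp": [387, -424, 44], "yaw": -98}
    - {"dp": [425, -467, 50], "yaw": -108}
    - {"dp": [460, -505, 56], "yaw": -118}
  fingers: 0.2

```text
clock: 1.6
eef_pos: [471.9, 61.7, 183.0]
tcp_rot: [3.142, 0.0, 2.447]
contact_force: [-0.1, -0.6, -0.5]
opening: 0.596
grasp_force: 0.0
```

```bash
python3 - <<'E'
from h import *
go(491,111,170,np.pi+.087)
E
```

```text
at 1.6 [471.9  61.7 183. ] 2.447 dp [16.9 50.1 13. ] yaw -44.8
```

carry_out:
  targets:
    - {"dp": [7, 20, 5], "yaw": -9}
    - {"dp": [12, 35, 9], "yaw": -19}
    - {"dp": [16, 47, 12], "yaw": -29}
    - {"dp": [17, 50, 13], "yaw": -38}
    - {"dp": [17, 50, 13], "yaw": -45}
    - {"dp": [17, 50, 13], "yaw": -45}

```text
clock: 2.35
eef_pos: [490.7, 108.7, 170.0]
tcp_rot: [-3.142, -0.001, -3.058]
contact_force: [-0.5, 0.1, -0.1]
opening: 0.597
grasp_force: 0.0
```

```bash
python3 - <<'E'
from h import *
im,c=snap('wrist','w1'); s=r.sense(); print(s['eef_pos'],s['tcp_rot'])
print('predict',proj(c,[491,111,65]),proj(c,[491,111,0]), proj(c,[563.2,-53.4,78]))
np.save('c1.npy',c,allow_pickle=True)
E
```

```text
[490.73823395 108.69489665 170.09486603] [-3.14151972e+00 -4.40522618e-04 -3.06015276e+00]
predict [318.26511759 203.00990885] [317.72698922 184.25701106] [137.9182413 266.1754903]
```

View pics/w1.png

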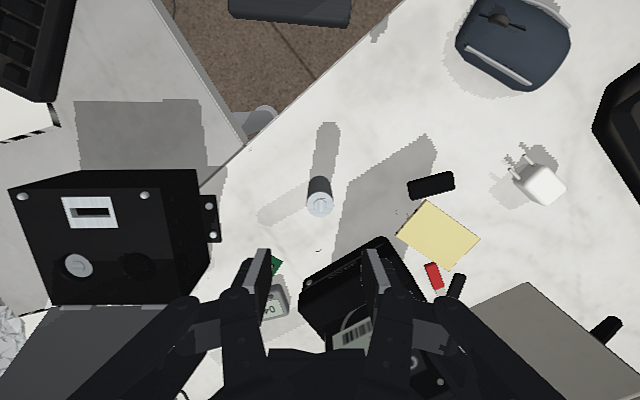

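The cell top is at (319,203) and the empty well at (137,265). Both match the predictions to about 1 px, so I'll grasp.

```bash
python3 - <<'E'
from h import *
go(491,111,46,np.pi+.087)
E
```

```text
at 2.4 [490.7 108.7 170.1] -3.06 dp [ -0.5   2.3 124.1] yaw -0.3
```

carry_out:
  targets:
    - {"dp": [0, 2, 15], "yaw": 0}
    - {"dp": [0, 2, 50], "yaw": 0}
    - {"dp": [0, 2, 85], "yaw": 0}
    - {"dp": [0, 2, 110], "yaw": 0}
    - {"dp": [0, 2, 124], "yaw": 0}
    - {"dp": [0, 2, 124], "yaw": 0}

```text
clock: 3.15
eef_pos: [490.0, 110.6, 45.3]
tcp_rot: [-3.141, -0.002, -3.058]
contact_force: [0.2, 0.5, 0.4]
opening: 0.597
grasp_force: 0.0
```

carry_out:
  targets:
    - {"dp": [0, 0, 0], "yaw": 0}
    - {"dp": [0, 0, 0], "yaw": 0}
    - {"dp": [0, 0, 0], "yaw": 0}
    - {"dp": [0, 0, 0], "yaw": 0}
  fingers: -1
  grip_force: 40

```text
clock: 3.65
eef_pos: [491.5, 110.9, 47.1]
tcp_rot: [3.141, 0.002, -3.058]
contact_force: [0.1, 0.2, 6.8]
opening: 0.276
grasp_force: 39.5
```

```bash
python3 - <<'E'
from h import *
go(563.2,-53.4,155,np.pi+.087)
E
```

```text
at 3.65 [491.5 110.9  47.1] -3.058 dp [ -57.8 -169.7 -107.8] yaw -0.2
```

carry_out:
  targets:
    - {"dp": [0, 0, -15], "yaw": 0}
    - {"dp": [0, 0, -50], "yaw": 0}
    - {"dp": [-5, -12, -85], "yaw": 0}
    - {"dp": [-17, -45, -105], "yaw": 0}
    - {"dp": [-32, -90, -109], "yaw": 0}
    - {"dp": [-45, -130, -109], "yaw": 0}
    - {"dp": [-54, -158, -109], "yaw": 0}
    - {"dp": [-57, -169, -109], "yaw": 0}
    - {"dp": [-57, -169, -109], "yaw": 0}
    - {"dp": [-57, -169, -109], "yaw": 0}

```text
clock: 4.9
eef_pos: [561.2, -52.0, 155.3]
tcp_rot: [3.141, -0.001, -3.057]
contact_force: [0.1, 0.3, -1.4]
opening: 0.277
grasp_force: 39.5
```

```bash
python3 - <<'E'
from h import *
im,c=snap('wrist','w2'); s=r.sense(); print(s['opening'],s['grasp_force'])
go(563.2,-53.4,155,np.pi+.087)
z=s['eef_pos'][2]
P=s['eef_pos']; print('cellbottom',proj(c,P-[0,0,46]),'well',proj(c,[563.2,-53.4,78]))
cv2.imwrite('pics/w2c.png',cv2.resize(im[60:340,180:480,::-1],None,fx=2,fy=2,interpolation=cv2.INTER_CUBIC))
E
```

```text
0.2779670489286751 39.479153752326965
at 4.95 [561.2 -51.9 155.3] -3.057 dp [-1.8 -1.6  0.3] yaw -0.1
cellbottom [315.99614404 229.50099332] well [313.91989569 215.63305256]
```

View pics/w2c.png

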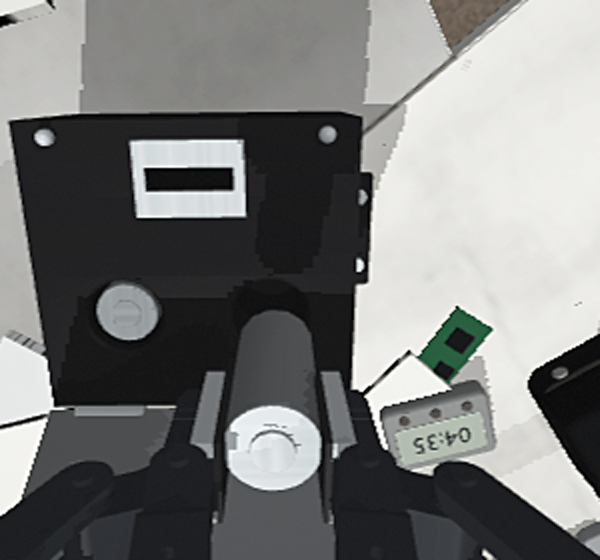

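The slot is at crop (190,179), the pins at (44,137) and (328,133), the full cell at (129,311), and the held cell's top at (273,447) with its lower rim at about (278,310). The well mouth is dark behind it. Next I'll refit the box and cell in this frame.

```bash
python3 - <<'E'
from h import *
from scipy.optimize import least_squares
c=r.get_calibration('wrist'); s=r.sense(); P=s['eef_pos']
U=lambda p:np.array(p)/2+[180,60]-.25
B=[(-38,0,78),(18,-30,75),(-54,52,83),(-54,-52,83)]
px=[U(p) for p in [(190,179),(129,311),(328,133),(44,137)]]
W=lambda x,b:np.array([x[0],x[1],0])+R.from_euler('z',x[2]).apply(b)
f=lambda x:np.concatenate([proj(c,W(x,b))-p for p,b in zip(px,B)])
q=least_squares(f,[548,-85,.087]); print(q.x,f(q.x).round(1)); w=W(q.x,(18,30,78)); print('well',w)
print('cell top seen at', onz(c,*U((273,447)),P[2]+19),'tcp',P)
# projected bottom rim front point & silhouette width for vertical cell at tcp
for dz in (-46,-30):
  print(dz,[(2*(proj(c,P+[dx,dy,dz])-[180,60])).round() for dx,dy in((-13,0),(0,13),(0,-13),(0,0))])
go(w[0],w[1],P[2],q.x[2]+np.pi)
E
```

```text
[ 5.48843508e+02 -8.35574038e+01  9.84524121e-02] [ 0.3 -0.7 -0.4  0.8  0.7  0.  -0.7  0.1]
well [563.80753892 -51.93339758  78.        ]
cell top seen at [560.60141144 -51.90684473 174.3176706 ] tcp [561.23995006 -51.91278269 155.3176706 ]
-46 [array([275., 305.]), array([308., 342.]), array([236., 336.]), array([272., 339.])]
-30 [array([275., 323.]), array([311., 362.]), array([233., 356.]), array([272., 359.])]
at 4.95 [561.2 -51.9 155.3] -3.057 dp [-2.6 -0.2 -0. ] yaw -0.8
```

carry_out:
  targets:
    - {"dp": [-2.4, -0.7, 0], "yaw": -0.5}
    - {"dp": [-2.4, -0.7, 8], "yaw": -0.5}
    - {"dp": [-2.4, -0.7, 18], "yaw": -0.5}
    - {"dp": [-2.4, -0.7, 26], "yaw": -0.5}
    - {"dp": [-2.4, -0.7, 32], "yaw": -0.5}
    - {"dp": [-2.4, -0.7, 38], "yaw": -0.5}
    - {"dp": [-2.4, -0.7, 44], "yaw": -0.5}

```text
clock: 5.82
eef_pos: [564.3, -53.4, 110.9]
tcp_rot: [3.142, 0.0, -3.049]
contact_force: [0.1, -1.0, -1.0]
opening: 0.281
grasp_force: 39.5
```

carry_out:
  targets:
    - {"dp": [0.7, 0.6, 5], "yaw": 0}
    - {"dp": [0.7, 0.6, 11], "yaw": 0}
    - {"dp": [0.7, 0.6, 16], "yaw": 0}
    - {"dp": [0.7, 0.6, 21], "yaw": 0}
    - {"dp": [0.7, 0.6, 21], "yaw": 0}

```text
clock: 6.45
eef_pos: [563.2, -52.8, 89.9]
tcp_rot: [3.141, -0.001, -3.049]
contact_force: [0.4, 0.1, -0.6]
opening: 0.276
grasp_force: 39.5
```

carry_out:
  targets:
    - {"dp": [0, 0, 0], "yaw": 0}
    - {"dp": [0, 0, 0], "yaw": 0}
    - {"dp": [0, 0, 0], "yaw": 0}
    - {"dp": [0, 0, -10], "yaw": 0}
    - {"dp": [0, 0, -40], "yaw": 0}
    - {"dp": [0, 0, -80], "yaw": 0}
    - {"dp": [0, 0, -100], "yaw": 0}
    - {"dp": [0, 0, -100], "yaw": 0}
  fingers: 0

```text
clock: 7.45
eef_pos: [564.6, -53.0, 192.5]
tcp_rot: [-3.141, 0.004, -3.049]
contact_force: [-0.3, 0.2, -0.1]
opening: 0.501
grasp_force: 0.0
```

```bash
python3 - <<'E'
from h import *
im,c=snap('wrist','w3'); s=r.sense(); P=s['eef_pos'];print(P)
f=lambda b:proj(c,np.array([548.4,-84.2,0])+R.from_euler('z',.09).apply(b)).round(1)
print('empty at 75',f((18,30,75)),'if high 95',f((18,30,95)),'full',f((18,-30,75)))
u,v=f((18,0,75)).astype(int); u=max(u,150);v=min(v,300)
print(u,v); cv2.imwrite('pics/w3c.png',cv2.resize(im[v-90:v+90,u-120:u+120,::-1],None,fx=3,fy=3,interpolation=cv2.INTER_CUBIC))
E
```

```text
[563.76291379 -52.89608344 191.01998882]
empty at 75 [316.3 196.7] if high 95 [316.4 203.7] full [253.7 196.6]
285 196
```

View pics/w3c.png

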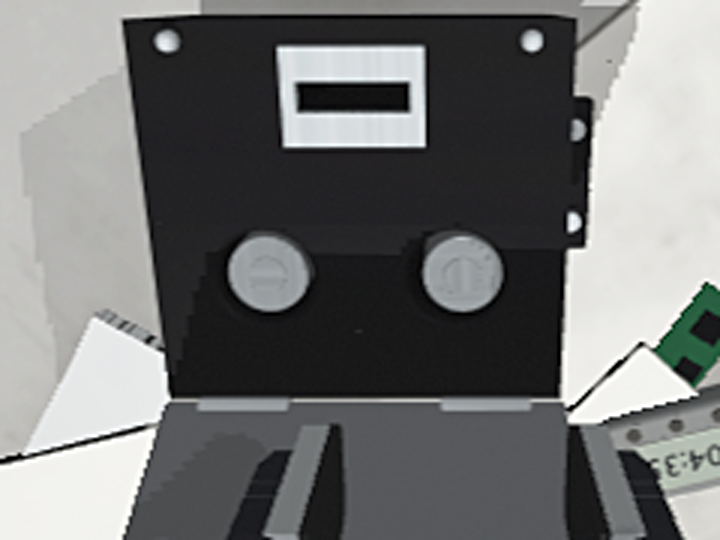

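Both buttons look the same size, at crop (268,272) and (462,274), so the cell is fully seated and upright. Next I'll bring the gripper behind the cover.

```bash
python3 - <<'E'
from h import *
go(700,-29,228,np.pi+.092); go(700,-29,178,np.pi+.092); go(592,-38,178,np.pi+.092)
E
```

```text
at 7.5 [563.8 -52.9 191. ] -3.049 dp [-137.9   11.2  -36.8] yaw 0.0
at 7.5 [563.8 -52.9 191. ] -3.049 dp [-137.8   11.2   13.2] yaw 0.0
at 7.5 [563.8 -52.9 191. ] -3.049 dp [-29.5  12.2  13.1] yaw 0.0
```

carry_out:
  targets:
    - {"dp": [0, 2, -15], "yaw": 0}
    - {"dp": [-10, 5, -35], "yaw": 0}
    - {"dp": [-40, 8, -38], "yaw": 0}
    - {"dp": [-80, 11, -38], "yaw": 0}
    - {"dp": [-115, 11, -38], "yaw": 0}
    - {"dp": [-135, 11, -38], "yaw": 0}
    - {"dp": [-138, 11, -35], "yaw": 0}
    - {"dp": [-138, 11, -15], "yaw": 0}
    - {"dp": [-138, 11, 5], "yaw": 0}
    - {"dp": [-138, 11, 13], "yaw": 0}
    - {"dp": [-138, 11, 13], "yaw": 0}
  fingers: -1

```text
clock: 8.88
eef_pos: [699.0, -29.2, 176.2]
tcp_rot: [3.141, -0.002, -3.049]
contact_force: [0.3, -0.7, 0.2]
opening: -0.0
grasp_force: 0.0
```

carry_out:
  targets:
    - {"dp": [5, 0, 0], "yaw": 0}
    - {"dp": [15, 0, 0], "yaw": 0}
    - {"dp": [25, 0, 0], "yaw": 0}
    - {"dp": [35, 0, 0], "yaw": 0}
    - {"dp": [45, 0, 0], "yaw": 0}
    - {"dp": [55, 0, 0], "yaw": 0}

```text
clock: 9.62
eef_pos: [644.4, -34.3, 177.5]
tcp_rot: [-3.142, 0.0, -3.049]
contact_force: [1.8, -0.1, 0.6]
opening: 0.001
grasp_force: 0.6
```

Contact of about 2 N, so the cover is moving. I'll carry on past upright.

carry_out:
  targets:
    - {"dp": [9, 0, 0], "yaw": 0}
    - {"dp": [18, 0, 0], "yaw": 0}
    - {"dp": [27, 0, 0], "yaw": 0}
    - {"dp": [36, 0, 0], "yaw": 0}
    - {"dp": [45, 0, 0], "yaw": 0}
    - {"dp": [54, 0, 0], "yaw": 0}
    - {"dp": [63, 0, 0], "yaw": 0}
    - {"dp": [63, 0, 0], "yaw": 0}

```text
clock: 10.62
eef_pos: [581.5, -40.1, 177.3]
tcp_rot: [3.142, -0.001, -3.049]
contact_force: [0.7, 0.4, -0.5]
opening: -0.001
grasp_force: 0.0
```

carry_out:
  targets:
    - {"dp": [0, 0, -12], "yaw": 0}
    - {"dp": [0, 0, -30], "yaw": 0}
    - {"dp": [0, 0, -60], "yaw": 0}
    - {"dp": [10, 0, -80], "yaw": 0}
    - {"dp": [40, -10, -80], "yaw": 6}
    - {"dp": [70, -25, -80], "yaw": 12}
    - {"dp": [90, -38, -80], "yaw": 15}
    - {"dp": [90, -38, -80], "yaw": 18}
    - {"dp": [90, -38, -80], "yaw": 18}
  fingers: 0

```text
clock: 11.75
eef_pos: [496.2, -86.7, 257.8]
tcp_rot: [3.142, 0.001, 2.92]
contact_force: [0.1, -0.5, -0.2]
opening: 0.5
grasp_force: 0.0
```

```bash
python3 - <<'E'
from h import *
im,c=snap('wrist','w4'); s=r.sense(); P=s['eef_pos'];print(s['clock'],P,s['tcp_rot'])
cv2.imwrite('pics/w4c.png',cv2.resize(im[0:400,100:540,::-1],None,fx=1.5,fy=1.5,interpolation=cv2.INTER_CUBIC))
E
```

```text
11.8 [496.33861612 -86.49134615 257.66607643] [3.14147432e+00 6.22474525e-04 2.92139545e+00]
```

View pics/w4c.png

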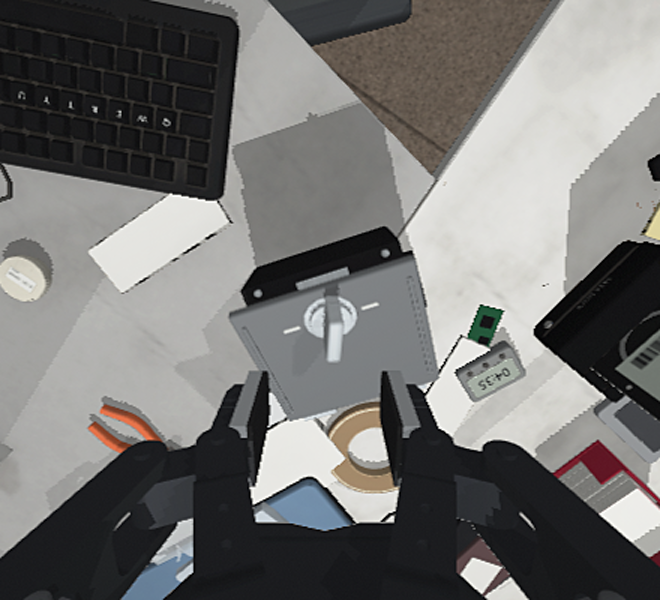

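The cover is sinking shut, with index marks at (291,330) and (370,306) and the bar nearly perpendicular to them. I'll move above the fastener and wait for it to land.

```bash
python3 - <<'E'
from h import *
go(513.6,-87.3,190,2.92)
E
```

```text
at 11.8 [496.3 -86.5 257.7] 2.921 dp [-17.    3.   67.7] yaw 0.1
```

carry_out:
  targets:
    - {"dp": [0, 0, 0], "yaw": 0}
    - {"dp": [0, 0, 0], "yaw": 0}
    - {"dp": [0, 0, 0], "yaw": 0}
    - {"dp": [0, 0, 0], "yaw": 0}
    - {"dp": [0, 0, 0], "yaw": 0}
    - {"dp": [-5, 0, 15], "yaw": 0}
    - {"dp": [-10, -2, 30], "yaw": 0}
    - {"dp": [-14, -3, 45], "yaw": 0}
    - {"dp": [-17, -3, 60], "yaw": 0}
    - {"dp": [-17, -3, 66], "yaw": 0}
    - {"dp": [-17, -3, 66], "yaw": 0}
    - {"dp": [-17, -3, 66], "yaw": 0}

```text
clock: 13.3
eef_pos: [512.4, -92.9, 191.7]
tcp_rot: [3.142, 0.001, 2.92]
contact_force: [0.3, 0.4, 0.5]
opening: 0.501
grasp_force: 0.0
```

carry_out:
  targets:
    - {"dp": [0, 0, 0], "yaw": 0}
    - {"dp": [0, 0, 0], "yaw": 0}
    - {"dp": [0, 0, 0], "yaw": 0}
    - {"dp": [0, 0, 0], "yaw": 0}
    - {"dp": [0, 0, 0], "yaw": 0}
    - {"dp": [0, 0, 0], "yaw": 0}
    - {"dp": [0, 0, 0], "yaw": 0}
    - {"dp": [0, 0, 0], "yaw": 0}

```text
clock: 14.3
eef_pos: [512.2, -92.9, 191.3]
tcp_rot: [-3.142, -0.0, 2.92]
contact_force: [-0.3, 1.1, 0.5]
opening: 0.497
grasp_force: 0.0
```

```bash
python3 - <<'E'
from h import *
im,c=snap('wrist','w5'); s=r.sense(); P=s['eef_pos'];print(s['clock'],P,s['tcp_rot'])
th=.1
def C(sx,y,h): # cover coords
    b=(60-sx*np.cos(th)+h*np.sin(th),y,78+sx*np.sin(th)+h*np.cos(th)); return np.array([548.4,-84.2,0])+R.from_euler('z',.09).apply(b)
for n,q in dict(axis_top=(98,0,36),edgeL=(124,67,8),edgeR=(124,-67,8)).items(): print(n,(2*(proj(c,C(*q))-[160,60])).round())
for a in (.8,1.1,1.4): # bar: y axis rotated ccw by a
    # cover x(box)= -s ; bar dir = (-sin a, cos a) in (x,y)
    print(a,[(2*(proj(c,C(98+k*17*np.sin(a),k*17*np.cos(a),36))-[160,60])).round() for k in(1,-1)])
cv2.imwrite('pics/w5c.png',cv2.resize(im[60:340,160:480,::-1],None,fx=2,fy=2,interpolation=cv2.INTER_CUBIC))
E
```

```text
14.35 [512.18021041 -92.88789963 191.27939187] [3.14155964e+00 3.54414401e-06 2.92023056e+00]
axis_top [326. 319.]
edgeL [459. 187.]
edgeR [158. 282.]
0.8 [array([346., 283.]), array([307., 352.])]
1.1 [array([334., 280.]), array([319., 355.])]
1.4 [array([321., 280.]), array([332., 355.])]
```

View pics/w5c.png

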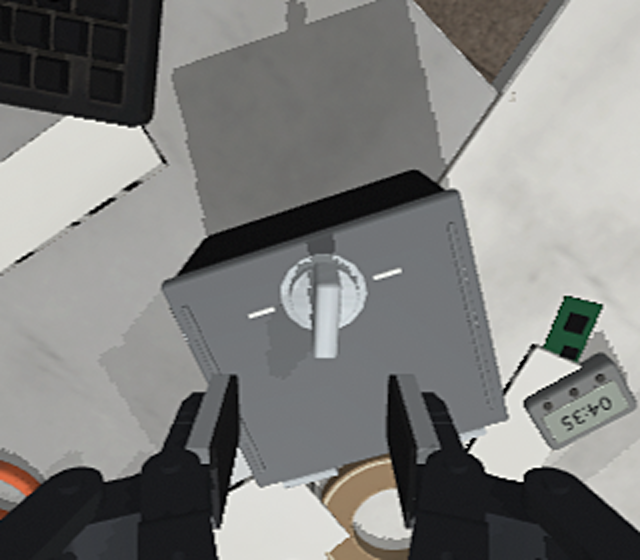

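The cover has landed at about 0.10 rad: its edge corners at (459,190) and (165,284) match the prediction. The bar runs from (326,284) to (326,357), so the fastener is at about 1.25 rad. I'll grip it.

```bash
python3 - <<'E'
from h import *
go(513.6,-87.3,112,2.91)
E
```

```text
at 14.35 [512.2 -92.9 191.3] 2.92 dp [-0.2  5.8 79.3] yaw 0.6
```

carry_out:
  targets:
    - {"dp": [0, 6, 12], "yaw": 0.5}
    - {"dp": [0, 6, 40], "yaw": 0.5}
    - {"dp": [0, 6, 62], "yaw": 0.5}
    - {"dp": [0, 6, 74], "yaw": 0.5}
    - {"dp": [0, 6, 79], "yaw": 0.5}
    - {"dp": [0, 6, 79], "yaw": 0.5}

```text
clock: 15.1
eef_pos: [513.6, -87.0, 112.3]
tcp_rot: [3.142, -0.0, 2.911]
contact_force: [0.4, -0.4, 0.1]
opening: 0.502
grasp_force: 0.0
```

carry_out:
  targets:
    - {"dp": [0, 0, 0], "yaw": 0}
    - {"dp": [0, 0, 0], "yaw": 0}
    - {"dp": [0, 0, 0], "yaw": 0}
    - {"dp": [0, 0, 0], "yaw": 0}
    - {"dp": [0, 0, 0], "yaw": 0}
    - {"dp": [0, 0, 0], "yaw": 0}
  fingers: -1
  grip_force: 25

```text
clock: 15.85
eef_pos: [513.8, -87.7, 112.9]
tcp_rot: [-3.141, 0.001, 2.912]
contact_force: [-0.3, -5.3, 3.7]
opening: 0.112
grasp_force: 26.8
```

```bash
python3 - <<'E'
from h import *
print(r.sense()['wrist_torque']); go(513.6,-87.3,112,1.661)
E
```

```text
[-1.16988846  0.25471636  0.07206997]
at 15.85 [513.8 -87.7 112.9] 2.912 dp [0.3 0.3 0.9] yaw 71.7
```

carry_out:
  targets:
    - {"dp": [0, 0, 0], "yaw": 6}
    - {"dp": [0, 0, 0], "yaw": 14}
    - {"dp": [0, 0, 0], "yaw": 22}
    - {"dp": [0, 0, 0], "yaw": 30}
    - {"dp": [0, 0, 0], "yaw": 38}
    - {"dp": [0, 0, 0], "yaw": 46}
    - {"dp": [0, 0, 0], "yaw": 54}
    - {"dp": [0, 0, 0], "yaw": 62}
    - {"dp": [0, 0, 0], "yaw": 68}
    - {"dp": [0, 0, 1], "yaw": 72}
    - {"dp": [0, 0, 2], "yaw": 72}
    - {"dp": [0, 0, 3], "yaw": 72}

```text
clock: 17.35
eef_pos: [512.1, -87.3, 108.7]
tcp_rot: [-3.139, 0.0, 1.656]
contact_force: [-3.6, -5.7, -3.8]
opening: 0.108
grasp_force: 31.9
```

carry_out:
  targets:
    - {"dp": [0, 0, 0], "yaw": 0}
    - {"dp": [0, 0, 0], "yaw": 0}
    - {"dp": [0, 0, 0], "yaw": 0}
    - {"dp": [0, 0, -12], "yaw": 0}
    - {"dp": [0, 0, -30], "yaw": 0}
    - {"dp": [0, 0, -60], "yaw": 0}
    - {"dp": [0, 0, -80], "yaw": 0}
    - {"dp": [0, 0, -80], "yaw": 0}
    - {"dp": [0, 0, -80], "yaw": 0}
  fingers: 0

```text
clock: 18.48
eef_pos: [513.2, -86.9, 189.0]
tcp_rot: [-3.141, -0.0, 1.655]
contact_force: [-0.2, 0.0, -0.2]
opening: 0.497
grasp_force: 0.0
```

```bash
python3 - <<'E'
from h import *
im,c=snap('wrist','w6'); s=r.sense(); P=s['eef_pos'];print(s['clock'],P,s['tcp_rot'])
go(511,-87.6,140,1.66)
for th in (.037,.1):
  def C(sx,y,h):
    b=(60-sx*np.cos(th)+h*np.sin(th),y,78+sx*np.sin(th)+h*np.cos(th)); return np.array([548.4,-84.2,0])+R.from_euler('z',.09).apply(b)
  for n,q in dict(axis_top=(98,0,36),b1=(98,17,36),b2=(98,-17,36),edgeL=(124,67,8),edgeR=(124,-67,8)).items(): print(th,n,(2*(proj(c,C(*q))-[160,60])).round())
cv2.imwrite('pics/w6c.png',cv2.resize(im[60:340,160:480,::-1],None,fx=2,fy=2,interpolation=cv2.INTER_CUBIC))
E
```

```text
18.525 [512.93456684 -86.92799862 188.58909757] [-3.14051210e+00 -2.83156664e-04  1.65492006e+00]
at 18.525 [512.9 -86.9 188.6] 1.655 dp [-0.5 -1.9 48.6] yaw -0.3
0.037 axis_top [307. 316.]
0.037 b1 [306. 276.]
0.037 b2 [307. 355.]
0.037 edgeL [240. 140.]
0.037 edgeR [253. 423.]
0.1 axis_top [313. 322.]
0.1 b1 [313. 281.]
0.1 b2 [314. 361.]
0.1 edgeL [240. 141.]
0.1 edgeR [254. 432.]
```

View pics/w6c.png

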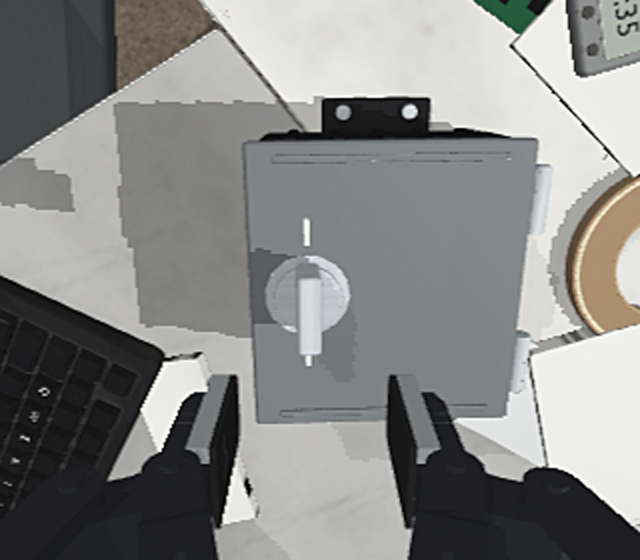

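The bar runs from (311,280) to (309,355), in line with both marks. The cover edge at (257,423) fits 0.037 rad. I'll shut the fingers and press.

carry_out:
  targets:
    - {"dp": [0, -1, 0], "yaw": 0}
    - {"dp": [0, -2, 10], "yaw": 0}
    - {"dp": [0, -2, 25], "yaw": 0}
    - {"dp": [0, -2, 40], "yaw": 0}
    - {"dp": [0, -2, 52], "yaw": 0}
    - {"dp": [0, -2, 58], "yaw": 0}
    - {"dp": [0, -2, 58], "yaw": 0}
  fingers: -1

```text
clock: 19.4
eef_pos: [511.3, -87.2, 130.8]
tcp_rot: [-3.141, -0.0, 1.655]
contact_force: [-0.1, 0.8, -0.6]
opening: -0.002
grasp_force: 0.0
```

carry_out:
  targets:
    - {"dp": [0, 0, 2], "yaw": 0}
    - {"dp": [0, 0, 4], "yaw": 0}
    - {"dp": [0, 0, 6], "yaw": 0}
    - {"dp": [0, 0, 7], "yaw": 0}
    - {"dp": [0, 0, 8], "yaw": 0}
    - {"dp": [0, 0, 8], "yaw": 0}

```text
clock: 20.15
eef_pos: [511.1, -87.2, 123.3]
tcp_rot: [-3.141, -0.0, 1.655]
contact_force: [-3.8, -0.9, 3.6]
opening: 0.002
grasp_force: 2.2
```

carry_out:
  targets:
    - {"dp": [0, 0, 1], "yaw": 0}
    - {"dp": [0, 0, 2], "yaw": 0}
    - {"dp": [0, 0, 3], "yaw": 0}
    - {"dp": [0, 0, 3], "yaw": 0}
    - {"dp": [0, 0, 3], "yaw": 0}

```text
clock: 20.78
eef_pos: [511.2, -87.2, 121.6]
tcp_rot: [-3.141, 0.0, 1.655]
contact_force: [-9.9, 0.4, 21.8]
opening: 0.002
grasp_force: 10.9
```

carry_out:
  targets:
    - {"dp": [0, -0.7, 0], "yaw": 0}
    - {"dp": [0, -0.7, 0], "yaw": 0}
    - {"dp": [0, -0.7, 0], "yaw": 0}
    - {"dp": [0, -0.7, 0], "yaw": 0}

```text
clock: 21.28
eef_pos: [511.2, -87.3, 121.6]
tcp_rot: [3.141, 0.0, 1.655]
contact_force: [-8.1, -0.3, 20.3]
opening: -0.0
grasp_force: 9.9
```

```bash
python3 - <<'E'
from h import *
im,c=snap('top','t9'); c2=r.get_calibration('scene'); s=r.sense(); print(s['clock'],s['eef_pos'],s['contact_force'])
E
```

```text
21.325 [511.15828801 -87.26435663 121.66150582] [-7.89757446  0.58091961 20.02785601]
```

```bash
python3 -c "
from rig import r
print(r.sign_off())"
```

```text
the job is handed in; nothing more can be done
None
```

I handed the job in at 21.3 s: the cell is seated button end up in the well, the fastener is lined up with its marks, and the arm is holding the cover shut with about 20 N. I judged "fully shut" from the height where the press stopped, 121.6 mm against 122 mm expected, not from a final picture.

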